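# Close the card terminal's paper flap and point out its green key

## Robot

A 6-joint arm with a two-finger parallel gripper is mounted at the origin on a cart in front of the work surface, level with it; the furniture and walls round the work are solid. World frame = base frame: x ahead of the robot, y to its left, z up, the work surface at z = 0. Lengths are in mm, angles in rad, forces in N, time in s.
With the tool pointing down it reaches from about 275 to 725 mm from the base axis. Payload 5.6 kg.
Tool frame: the origin (TCP) lies between the finger pads, 19 mm behind the fingertips; this is the grasp point; z points along the fingers, y is the line along which they close (so a half turn about z gives the same grasp; the last joint's range is limited). The gripper opens to 85 mm and grips with 20 to 120 N. Pads are 22 mm wide; open, the fingers measure 114 mm over their backs; the gripper's body (76 mm by 85 mm) begins 54 mm behind the grasp point. The pads swing forward as they close: fully open they stand 13 mm farther back than shut.
Start: joints at [1.421, 0.255, 0.108, 0, -1.424, -0.285], TCP at [231.649, 498.83, 249.983] pointing down, gripper open.
Joint ranges: [-2.95, 2.95], [-1.21, 1.97], [-1.09, 1.5], [-2.87, 1.71], [-2.94, -0.07], [-3.05, 3.05]. Speed limits (rad/s): [2.57, 2.57, 3.14, 3.14, 3.14, 3.14].

## Interface

Orientations are given as a unit quaternion [w, x, y, z].
In Python, from bench import manip, camera gives the robot as it stands.
- The arm moves only by the shell command python3 -m pendant 'ROWS' [OPENING]. ROWS is JSON, one flat list of numbers, 6 for each row, row after row: the shift along the tool's x, y, z in mm, then the turn, a rotation vector about the tool's x, y, z in degrees. In form: [dx, dy, dz, rx, ry, rz, dx, dy, dz, rx, ry, rz, ...]. A call has 1 to 20 rows; each row is the pose to reach, as a shift and turn from the pose commanded when the call began, along the tool's axes at that moment; what a row does not reach only later rows make up. A row lasts 1/12 s, in which the tool goes at most 41.7 mm and 7.16 degrees, less where a joint would pass 70% of its speed; a pose out of reach is approached as far as the arm can. A call with a gripper value outside its range is refused whole. OPENING is the opening in per cent of the stroke, from 0 (shut) to 100 (fully open), set as the call begins (- or left out, the last holds). The fingers move at their own pace and stop on an object; the grip force is fixed at half the most. Time passes only in rows, so rows that repeat a pose let the fingers close. It gives the time, the measured TCP pose, the force, the opening and the grip force at its end, in the units of the state.
- manip.read_state(): the state, without advancing time (a new reading comes with each control period).
- camera(name): name is "scene" or "top" or "wrist"; returns a dict with "image" (400x640x3 uint8, red, green, blue), "mtx" (3x3 intrinsics, pixels), "k1" (the pictures are not rectified: a ray, as slopes to the right and down, at radius r is drawn at 1 + k1 r^2 times it, then the intrinsics apply), "position" and "rotation" of the camera in the world; the wrist camera has in their place "hand_eye" (4x4, takes a point from camera to tool coordinates, whose origin is the TCP and whose axes are the flange's). Camera axes: x right, y down, z forward; pixel columns grow to the right and rows downward; lengths in mm; the calibration is good to about 2 mm. A picture is of the moment at which its call begins: read the wrist's pose just before it. There is no depth.
- manip.job_done(): hands the job in; it is judged then, once.
The state is a dict: "clock": time; "joint_positions": joint angles; "qvel": joint speeds; "joint_torque": joint torques, N m; "eef_pos": TCP position; "orientation": TCP orientation; "contact_force": force on the tool from outside, world axes, zero at the start; "moment": the same for the moment, N m; "finger_gap": finger opening in mm; "grasp_force": force on a finger pad.
Only numpy, scipy, OpenCV 4.12 (cv2) and the standard library are available. Lean on these libraries where they do the work, as an engineer would, in place of code of your own. Each camera call takes 0.05 s, during which the arm holds its last target. There are 200 camera calls.

## Task

The paper roll of one of the two card terminals has just been changed and its printer flap was left standing open, so it takes no payment: gently push that flap fully shut with the fingertips, without shoving or lifting the terminal. Then show the customer which key confirms the payment: point straight down at that terminal's green key from just above it, about a finger's breadth away and touching neither keys nor screen, stay there for two seconds and finish still pointing. Leave the other terminal and the goods on the counter as they stand.

Things in the scene. Friction and masses are not known exactly. Their poses are not given: they have to be found in the camera images.
- terminal: Card terminal whose flap stands open: grey and black, loose, 0.4 kg, 175 (x) by 71 (y) by 46 (z) mm. Origin: centre of its underside. +x runs from the keypad end, which faces the robot, to the printer end; +y is left, z up. Its top rises from 21 mm at x = -75 to 35 mm at x = +18: keypad at x = -75 to -15 mm, then the screen, then the flap. A receipt end stands up in front of the flap.
- terminal_paper_flap (a joint): Printer flap angle, rad: 0 shut, 1.4 upright. Hinge along the terminal's y at x = +86, z = 36 mm, the far end; the plate (53 long, 62 wide, 6 mm thick) reaches from the hinge towards the keypad. Opening, its free edge swings up and away from the robot; pushed down on its outer (upper, far) face it shuts. Light friction holds it anywhere (under 2 N closes it). Shut, its top is 40 mm up.
- flap_lip (a point): Middle of the flap's free edge, on its upper face; it moves with the flap. Its axes are the terminal's when the flap is shut and turn with the flap.
- green_key (a point): Centre of the top of the green key on that terminal. Red, yellow and green keys, 17 by 9 mm and 20 mm apart, form the row nearest the robot, green at its right (-y) end: x = -71.5, y = -20.5, z = 23.5 mm in the terminal's frame; axes as the terminal's.
- spare_terminal: Second card terminal of the same make and size with its flap shut, loose. Leave it alone. Origin and axes as for the other.
- carton_small: Small cream carton, loose, 41 x 50 x 82 mm high, origin under its centre. Leave it alone.
- carton_mid: Cream carton, loose, 51 x 84 x 135 mm high, origin under its centre. Leave it alone.
- praline_silver: Single silver wrapped praline, loose, 53 x 28 x 25 mm, origin under its centre. Leave it alone.
There are look-alikes about, which are no part of the job. What is shaped like the terminal but orange is not meant.

How it is judged (in metres and radians):
On the way, in this order (a step that is already met when the one before it is completed fails the run):
1. the printer flap is fully shut (value of joint terminal_paper_flap below 0.05 rad), for 0.2 s.
2. the tool point stays just above the green key, touching nothing, for two seconds (value of joint terminal_paper_flap below 0.05 rad and horizontal distance between the grasp point and green_key below 0.009 m and z of the grasp point in the frame of green_key between 0.018 and 0.055 m and angle between the grasp point's own z axis and vertical above 2.7 rad and contact force between each of the fingers, the arm and anything else below 0.05 N), for 1.9 s.
At the end, for the whole second after the job is handed in: Flap shut (under 0.05 rad); tool point within 9 mm sideways of the green key and 18 to 55 mm above it, pointing down within 25 degrees, touching nothing; terminal on the counter, at rest, within 30 mm of its start; spare terminal within 15 mm, cartons 20 mm, praline 30 mm (all of step 2 and height (world z) of terminal below 0.01 m and distance of each of green_key, praline_silver from where it was at the start of the episode below 0.03 m and linear speed of terminal below 0.01 m/s and distance of spare_terminal from where it was at the start of the episode below 0.015 m and distance of each of carton_small, carton_mid from where it was at the start of the episode below 0.02 m).
It fails at once if the terminal is lifted or tipped (height (world z) of terminal above 0.012 m or angle between terminal's own z axis and vertical above 0.2 rad).
It fails at once if the terminal is shoved more than 30 mm (distance of green_key from where it was at the start of the episode above 0.03 m).
It fails at once if the keys or the screen are touched (contact while the tool point is over keypad or screen) (x of the grasp point in the frame of terminal below 0.02 m and contact force between the fingers and terminal above 0.4 N).
It fails at once if the terminal is pushed harder than 25 N (contact force between the fingers and terminal above 25 N).
It fails at once if the spare terminal or another bystander is knocked out of its place (distance of spare_terminal from where it was at the start of the episode above 0.015 m or distance of any of carton_small, carton_mid from where it was at the start of the episode above 0.02 m or distance of praline_silver from where it was at the start of the episode above 0.03 m).
It also fails if it takes over 45 s, if anything falls off the work surface, if the arm or the gripper's body presses on something with over 40 N, if the wrist force passes 120 N, or if a joint passes its speed limit or range.

## Working session

There is one attempt and no reset: what is moved stays moved. The work goes in short steps, Python scripts to look and compute and a shell command to move; the robot and the scene stay as the last step left them, time stands still between calls to the robot, and variables do not carry over. Pictures are saved under pics/ and viewed, at most 10 in all, crops included, and the job is handed in when it is done.

```bash
mkdir -p pics; cat > h.py <<'E'
import numpy as np, cv2, json
from bench import manip, camera
from scipy.spatial.transform import Rotation as R
def snap(n,f):
    s=manip.read_state(); c=camera(n); cv2.imwrite(f'pics/{f}.png',c['image'][:,:,::-1])
    if 'hand_eye' in c:
        q=np.array(s['orientation']); T=np.eye(4); T[:3,:3]=R.from_quat(q[[1,2,3,0]]).as_matrix(); T[:3,3]=s['eef_pos']
        T=T@np.array(c['hand_eye']); c['position']=T[:3,3]; c['rotation']=T[:3,:3]
    d={k:np.array(c[k]).tolist() for k in('mtx','k1','position','rotation')}
    json.dump(d,open(f'pics/{f}.json','w')); return c
def load(f): return json.load(open(f'pics/{f}.json'))
def ray(f,uv):
    c=load(f); M=np.array(c['mtx']); p=np.array([(uv[0]-M[0,2])/M[0,0],(uv[1]-M[1,2])/M[1,1]]); q=p.copy()
    for _ in range(30): q=p/(1+c['k1']*(q@q))
    d=np.array(c['rotation'])@np.r_[q,1]; return np.array(c['position']),d/np.linalg.norm(d)
def atz(f,uv,z):
    o,d=ray(f,uv); return o+d*(z-o[2])/d[2]
def tri(obs):
    A=0;b=0
    for f,uv in obs:
        o,d=ray(f,uv);P=np.eye(3)-np.outer(d,d);A=A+P;b=b+P@o
    x=np.linalg.solve(A,b); res=[np.linalg.norm(np.cross(x-ray(f,uv)[0],ray(f,uv)[1])) for f,uv in obs]
    return x,res
def proj(f,X):
    c=load(f);Y=np.array(c['rotation']).T@(np.array(X)-c['position']);q=Y[:2]/Y[2];q=q*(1+c['k1']*(q@q))
    M=np.array(c['mtx']);return q*[M[0,0],M[1,1]]+M[:2,2]
E
python3 -c "
from h import *
for n in('scene','top','wrist'): snap(n,n+'0'); d=load(n+'0'); print(d['position'],np.round(d['rotation'],2).tolist(),d['mtx'],d['k1'])
print(manip.read_state())
a=[cv2.imread(f'pics/{n}0.png') for n in('scene','top')]
cv2.imwrite('pics/st.png',cv2.resize(np.vstack(a),(480,600)))"
```

```text
[-184.04202280047573, -794.499733407591, 1295.7226265632391] [-0.37, 0.88, -0.28, 0.11] [[508.08048351600456, 0.0, 318.21464919074305], [0.0, 508.08048351600456, 208.9436979995953], [0.0, 0.0, 1.0]] 0.040300133265023935
[422.54050118177696, 221.53353766821186, 1212.8634592736294] [0.02, -0.71, 0.71, -0.02] [[375.19310115697925, 0.0, 324.19991137468384], [0.0, 375.19310115697925, 200.28099563779043], [0.0, 0.0, 1.0]] -0.0053682627800899305
[304.8295234533934, 464.19794309713575, 373.6222103885724] [[-0.42, -0.86, -0.28], [-0.91, 0.4, 0.13], [0.0, 0.31, -0.95]] [[291.2309646957108, 0.0, 322.6395101429782], [0.0, 291.2309646957108, 200.45598560583105], [0.0, 0.0, 1.0]] -0.04540720106796401
{'clock': 0.15, 'joint_positions': array([ 1.42060646e+00,  2.55641933e-01,  1.07328441e-01, -3.32387895e-04,
       -1.42387752e+00, -2.84607708e-01]), 'qvel': array([-0.00047445, -0.00118406,  0.00447435,  0.00114746, -0.00012538,
       -0.00078474]), 'joint_torque': array([-5.68727082e-04, -3.86941338e+01,  2.38080293e+01,  5.36670730e+00,
       -4.56737456e-03,  2.85959970e-06]), 'eef_pos': array([231.48998299, 498.55650095, 249.30109887]), 'orientation': array([ 7.06809987e-04,  9.76456285e-01, -2.15714185e-01, -1.17182885e-04]), 'contact_force': array([ 0.11790264, -0.26701854,  0.84087149]), 'moment': array([-0.00082982,  0.01791284, -0.00172404]), 'grasp_force': 0.0, 'finger_gap': 85.63609820219432}
```

View pics/top0.png

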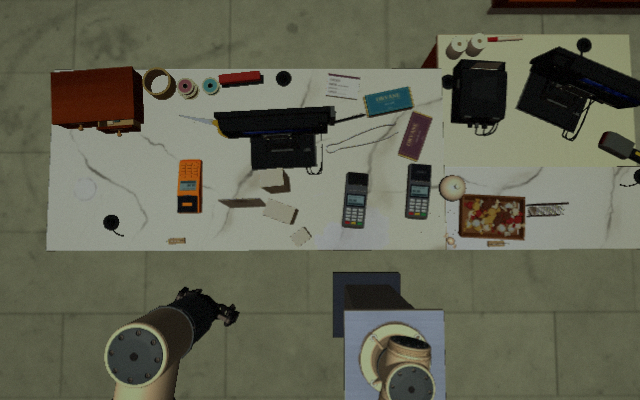

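View pics/scene0.png

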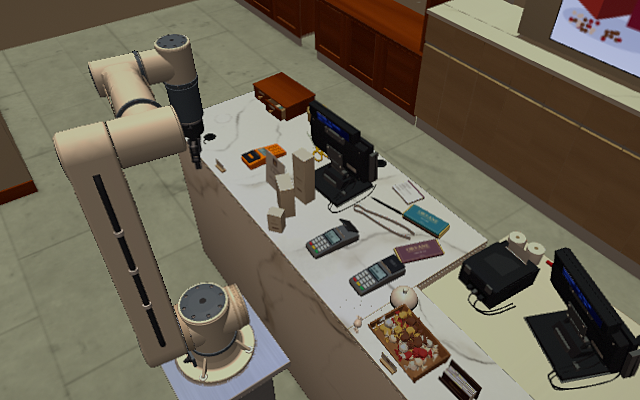

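The top view has three candidates: orange at (189,187), grey A at (354,200) and grey B at (418,192). The scene view shows the same ones: orange at (263,155), A at (333,238) with its flap apparently up, and B at (378,272). Orange isn't meant, so I'll check A against B close up.

```bash
python3 - <<'E'
s=open('h.py').read()
s=s.replace("    d={k:","    if np.array(c['rotation']).size==4: c['rotation']=R.from_quat(np.array(c['rotation'])[[1,2,3,0]]).as_matrix()\n    d={k:")
open('h.py','w').write(s)
E
python3 - <<'E'
from h import *
snap('scene','scene1');snap('top','top1')
for p in[(354,200),(418,192)]: print(atz('top1',p,30).round())
for p in[(333,238),(378,272)]: print(atz('scene1',p,30).round())
a=cv2.imread('pics/scene1.png')[205:305,295:415]; b=cv2.imread('pics/top1.png')[140:240,325:445]
cv2.imwrite('pics/c1.png',np.hstack([cv2.resize(x,(400,333),interpolation=cv2.INTER_CUBIC) for x in(a,b)]))
E
```

```text
[498. 126.  30.]
[522. -77.  30.]
[499. 116.  30.]
[529. -81.  30.]
```

View pics/c1.png

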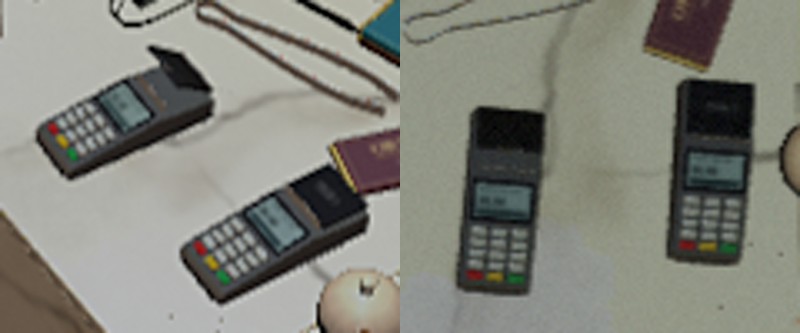

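A (scene crop (130,110), top crop (505,200)) has the raised flap, and B's is shut. So A is the job. I'll move the wrist camera over it.

```bash
cat >> h.py <<'E'
def shift(X,yaw=None):
    s=manip.read_state(); r=R.from_quat(np.array(s['orientation'])[[1,2,3,0]])
    d=r.inv().apply(np.array(X)-s['eef_pos']); out=[d.round(1).tolist()]
    if yaw is not None:
        y=np.radians(yaw); t=R.from_matrix(np.array([[np.cos(y),np.sin(y),0],[np.sin(y),-np.cos(y),0],[0,0,-1]]))
        out.append(np.degrees((r.inv()*t).as_rotvec()).round(1).tolist())
    return out
E
python3 - <<'E'
from h import *
g=tri([('top1',(359.5,223.7)),('scene1',(316.6,251.2))]);print(g)
a=atz('top1',(346.9,222.2),24);b=atz('top1',(359.5,223.7),24)
print(a,b,np.degrees(np.arctan2(b[0]-a[0],-(b[1]-a[1]))))
print(shift([470,125,260],-5))
E
```

```text
(array([424.18057392, 107.50751331,  21.46418124]), [np.float64(1.6000458237640214), np.float64(1.6000458237641435)])
[427.67771576 148.39956174  24.        ] [422.80720333 108.5741101   24.        ] -6.972448568507431
[[373.7, 238.4, -10.2], [0.0, 0.0, -19.9]]
```

```bash
python3 -m pendant '[10,6,-2,0,0,0, 30,19,-3,0,0,-1, 60,38,-5,0,0,-3, 90,57,-7,0,0,-5, 120,77,-10,0,0,-7, 150,96,-10,0,0,-9, 180,115,-10,0,0,-11, 210,134,-10,0,0,-13, 240,153,-10,0,0,-15, 270,172,-10,0,0,-17, 300,191,-10,0,0,-19, 330,210,-10,0,0,-20, 355,226,-10,0,0,-20, 368,235,-10,0,0,-20, 374,238,-10,0,0,-20, 374,238,-10,0,0,-20, 374,238,-10,0,0,-20, 374,238,-10,0,0,-20]' 0
python3 -c "
from h import *
snap('wrist','w1')"
```

```text
clock: 1.75
eef_pos: [470.2, 126.0, 260.1]
orientation: [-0.0, 0.999, -0.042, -0.0]
contact_force: [-0.4, -0.7, 0.8]
finger_gap: -0.2
grasp_force: 0.0
```

View pics/w1.png

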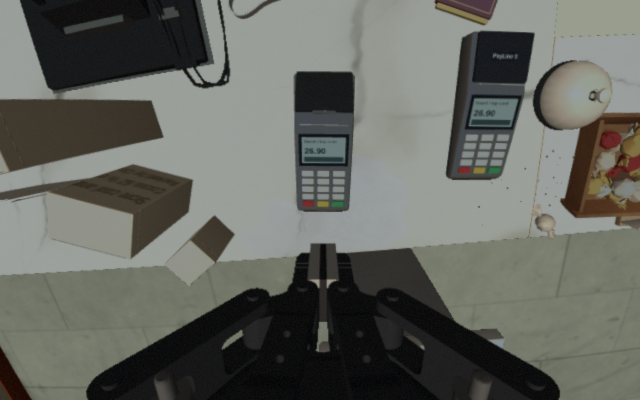

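The wrist view shows terminal A below: red key about (308,204), green (338,204), and the dark flap at rows 72–112. The shut spare terminal is at (490,105). I'll refine the pose from key centroids and zoom in on the flap.

```bash
python3 - <<'E'
from h import *
def cen(f,lo,hi,box):
    im=cv2.cvtColor(cv2.imread(f'pics/{f}.png'),cv2.COLOR_BGR2HSV); x0,x1,y0,y1=box
    m=cv2.inRange(im[y0:y1,x0:x1],lo,hi); v,u=np.nonzero(m); return (u.mean()+x0,v.mean()+y0),len(u)
G=((45,110,60),(80,255,255));Rd=((0,150,90),(6,255,255))
out={}
for f,b in(('w1',(290,360,190,215)),('top1',(340,366,210,232)),('scene1',(300,330,230,265))):
    out[f]=[cen(f,*c,b) for c in(G,Rd)]; print(f,out[f])
for k in(0,1):
    x,r=tri([(f,out[f][k][0]) for f in out]);print(x.round(1),np.round(r,1),atz('w1',out['w1'][k][0],23.5).round(1))
im=cv2.imread('pics/w1.png')[60:130,280:370]
im2=cv2.imread('pics/scene1.png')[210:265,300:370]
cv2.imwrite('pics/c2.png',np.hstack([cv2.resize(cv2.convertScaleAbs(x,alpha=1.8),(400,311),interpolation=cv2.INTER_CUBIC) for x in(im,im2)]))
E
```

```text
w1 [((np.float64(337.5), np.float64(203.5)), 64), ((np.float64(308.7027027027027), np.float64(203.0)), 37)]
top1 [((np.float64(358.7692307692308), np.float64(223.15384615384616)), 13), ((np.float64(347.0), np.float64(222.42857142857142)), 7)]
scene1 [((np.float64(316.0), np.float64(250.5)), 10), ((np.float64(310.0), np.float64(243.0)), 1)]
[425.2 110.3  21.6] [0.3 0.7 0.4] [426.1 110.2  23.5]
[428.  148.2  21.4] [1.2 1.1 0.7] [430.  147.7  23.5]
```

View pics/c2.png

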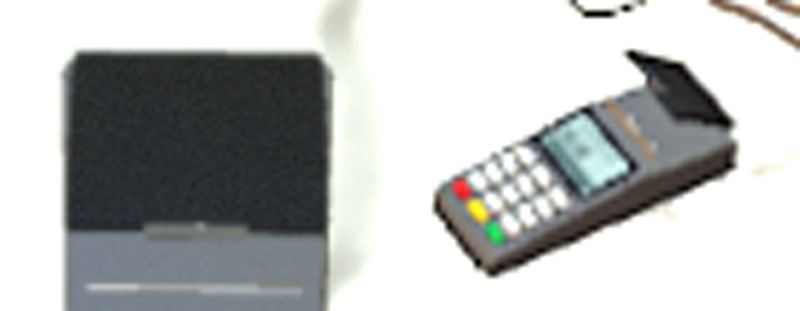

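```bash
cat >> h.py <<'E'
O=np.array([498.7,123.8,0]); Y=-5.5
def W(p): return O+R.from_euler('z',Y,degrees=True).apply(p)
def flap(th,r,off,y=0): # off: 4 = outer face
    return np.array([86-r*np.cos(th)+off*np.sin(th), y, 36+r*np.sin(th)+off*np.cos(th)])
E
python3 - <<'E'
from h import *
w=lambda u,v:(280+u*90/400,60+v*70/311)
s=lambda u,v:(300+(u-400)*70/400,210+v*55/311)
print('obs w1 corners',*[np.round(w(*p)) for p in((68,58),(328,58),(68,228),(328,228))],'scene',*[np.round(s(*p)) for p in((630,52),(685,58),(735,125))])
print('term end w1',[proj('w1',W([87,y,36])).round() for y in(-31,31)])
for th in(0,.7,.9,1.1,1.25,1.4):
    print(th,'w1',[proj('w1',W(flap(th,53,o,y))).round().tolist() for o in(-2,4) for y in(31,-31)],'sc',[proj('scene1',W(flap(th,53,4,y))).round().tolist() for y in(31,-31)])
E
```

```text
obs w1 corners [295.  73.] [354.  73.] [295. 111.] [354. 111.] scene [340. 219.] [350. 220.] [359. 232.]
term end w1 [array([351.,  72.]), array([295.,  72.])]
0 w1 [[296.0, 122.0], [349.0, 122.0], [296.0, 122.0], [350.0, 123.0]] sc [[335.0, 225.0], [345.0, 237.0]]
0.7 w1 [[293.0, 113.0], [352.0, 113.0], [292.0, 109.0], [353.0, 109.0]] sc [[339.0, 217.0], [349.0, 229.0]]
0.9 w1 [[292.0, 105.0], [353.0, 106.0], [292.0, 100.0], [354.0, 101.0]] sc [[341.0, 215.0], [351.0, 226.0]]
1.1 w1 [[291.0, 96.0], [354.0, 97.0], [291.0, 90.0], [355.0, 91.0]] sc [[344.0, 212.0], [354.0, 224.0]]
1.25 w1 [[291.0, 88.0], [355.0, 89.0], [290.0, 82.0], [355.0, 82.0]] sc [[346.0, 211.0], [356.0, 223.0]]
1.4 w1 [[290.0, 79.0], [356.0, 80.0], [290.0, 73.0], [356.0, 73.0]] sc [[348.0, 210.0], [358.0, 222.0]]
```

Model and images agree at a flap angle of about 0.7 rad: the lip is at x≈48, z≈73 in the terminal frame and can be pushed from above. I'll go above it with the fingers closed.

```bash
python3 -c "
from h import *
p=W([62,0,0]);print(p,shift([p[0],p[1],120],Y))"
```

```text
[560.4145643  117.85756334   0.        ] [[90.6, 0.7, 140.1], [-0.0, -0.0, 0.7]]
```

```bash
python3 -m pendant '[15,0,0,0,0,0, 40,0,10,0,0,0, 65,0,25,0,0,0, 84,1,45,0,0,0, 91,1,70,0,0,1, 91,1,95,0,0,1, 91,1,115,0,0,1, 91,1,130,0,0,1, 91,1,138,0,0,1, 91,1,140,0,0,1, 91,1,140,0,0,1, 91,1,140,0,0,1]' 0
python3 -c "
from h import *
snap('wrist','w2');snap('scene','s2')
a=cv2.resize(cv2.imread('pics/w2.png'),(480,300));b=cv2.resize(cv2.imread('pics/s2.png')[190:290,270:430],(480,300),interpolation=cv2.INTER_CUBIC)
cv2.imwrite('pics/c3.png',np.vstack([a,b]))"
```

```text
clock: 2.8
eef_pos: [561.7, 117.2, 121.2]
orientation: [-0.0, 0.999, -0.051, 0.001]
contact_force: [0.2, 0.7, 0.0]
finger_gap: 0.0
grasp_force: 0.0
```

View pics/c3.png

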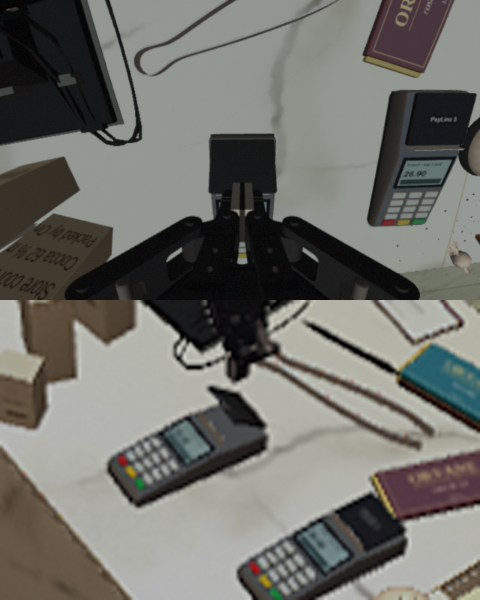

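The fingertips (242,185 in the upper picture) are centred over the flap plate at (210–274, 135–192), and nothing else is near. Pressing down slowly.

```bash
python3 -m pendant '[0,0,10,0,0,0, 0,0,20,0,0,0, 0,0,26,0,0,0, 0,0,30,0,0,0, 0,0,33,0,0,0, 0,0,36,0,0,0, 0,0,39,0,0,0, 0,0,42,0,0,0, 0,0,45,0,0,0, 0,0,47,0,0,0, 0,0,49,0,0,0, 0,0,51,0,0,0, 0,0,53,0,0,0, 0,0,54,0,0,0, 0,0,54,0,0,0]' 0
```

```text
clock: 4.15
eef_pos: [560.9, 116.6, 65.5]
orientation: [0.0, 0.999, -0.052, -0.0]
contact_force: [-0.2, -0.0, -0.1]
finger_gap: 0.2
grasp_force: 0.0
```

Tip now at about 46.5 mm. I'll go on in small steps until a force shows.

```bash
python3 -m pendant '[0,0,2,0,0,0, 0,0,3,0,0,0, 0,0,4,0,0,0, 0,0,5,0,0,0, 0,0,5,0,0,0, 0,0,5,0,0,0]' 0; python3 -m pendant '[0,0,0.5,0,0,0, 0,0,1,0,0,0, 0,0,1,0,0,0]' 0; python3 -c "
from h import *
snap('wrist','w3');snap('scene','s3')
a=cv2.resize(cv2.imread('pics/w3.png'),(480,300));b=cv2.resize(cv2.imread('pics/s3.png')[190:290,270:430],(480,300),interpolation=cv2.INTER_CUBIC)
cv2.imwrite('pics/c4.png',np.vstack([a,b]))"
```

```text
clock: 4.65
eef_pos: [561.2, 116.6, 60.9]
orientation: [0.0, 0.999, -0.052, -0.0]
contact_force: [-0.6, -0.7, -0.2]
finger_gap: 0.1
grasp_force: 0.0
clock: 4.9
eef_pos: [561.1, 116.6, 59.9]
orientation: [0.0, 0.999, -0.052, -0.0]
contact_force: [-1.0, 0.3, -0.6]
finger_gap: -0.3
grasp_force: 0.0
```

View pics/c4.png

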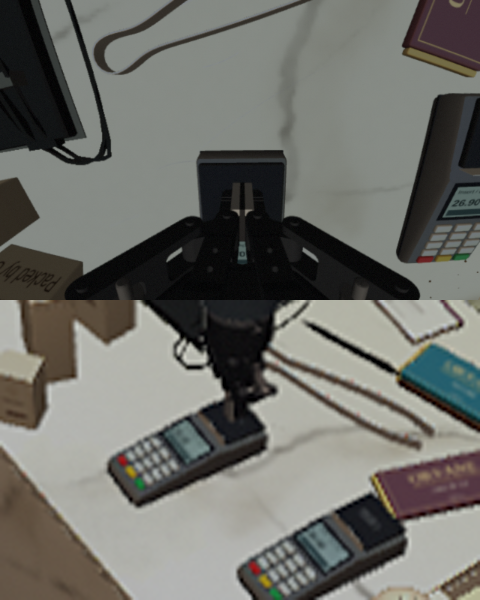

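The flap now lies almost flat under the fingertips (lower picture (235,425)), and the terminal hasn't moved. The tip is at about 40.9 mm with no load yet, so I'll press on until there is a clear force.

```bash
python3 -m pendant '[0,0,0.5,0,0,0, 0,0,1,0,0,0, 0,0,1,0,0,0, 0,0,1,0,0,0]' 0;  python3 -m pendant '[0,0,0.5,0,0,0, 0,0,0.5,0,0,0, 0,0,0.5,0,0,0]' 0
```

```text
clock: 5.33
eef_pos: [561.2, 116.7, 59.3]
orientation: [-0.0, 0.999, -0.052, 0.0]
contact_force: [-2.4, 0.4, 3.2]
finger_gap: 0.2
grasp_force: 1.7
clock: 5.58
eef_pos: [561.2, 116.7, 59.2]
orientation: [-0.0, 0.999, -0.051, 0.0]
contact_force: [-3.4, -0.1, 6.5]
finger_gap: -0.1
grasp_force: 3.4
```

6.5 N with the tip at 40.2 mm: it's on the stop, so the flap is shut. I'll hold briefly, then lift off and go high over the keypad.

```bash
python3 -m pendant '[0,0,0.3,0,0,0, 0,0,0.3,0,0,0, 0,0,0.3,0,0,0, 0,0,-2,0,0,0, 0,0,-8,0,0,0, 0,0,-20,0,0,0, 0,0,-40,0,0,0, 0,0,-60,0,0,0, 0,0,-75,0,0,0, 0,0,-84,0,0,0, 0,0,-85,0,0,0, 0,0,-85,0,0,0]' 0;  python3 -c "
from h import *
print(shift([425.5-35,110.5,145],Y))"
```

```text
clock: 6.58
eef_pos: [561.2, 116.8, 143.4]
orientation: [-0.0, 0.999, -0.052, 0.0]
contact_force: [0.0, -0.6, -0.5]
finger_gap: -0.1
grasp_force: 0.0
[[-169.1, 23.9, -1.6], [-0.0, -0.0, -0.4]]
```

```bash
python3 -m pendant '[-8,1,-1,0,0,0, -25,4,-2,0,0,0, -45,7,-2,0,0,0, -65,9,-2,0,0,0, -85,12,-2,0,0,0, -105,15,-2,0,0,0, -125,18,-2,0,0,0, -145,21,-2,0,0,0, -160,23,-2,0,0,0, -168,24,-2,0,0,0, -169,24,-2,0,0,0, -169,24,-2,0,0,0, -169,24,-2,0,0,0]' 0;  python3 - <<'E'
from h import *
snap('wrist','w4');snap('scene','s4')
im=cv2.imread('pics/w4.png'); b=cv2.imread('pics/s4.png')[210:265,300:370]
cv2.imwrite('pics/c5.png',np.vstack([im[:,:][20:290,80:560],cv2.resize(b,(480,300),interpolation=cv2.INTER_CUBIC)]))
h=cv2.cvtColor(im,cv2.COLOR_BGR2HSV);m=cv2.inRange(h,(45,110,60),(80,255,255))
n,l,st,c=cv2.connectedComponentsWithStats(m)
for i in range(1,n):
    if st[i,4]>20: print(st[i],c[i].round(1),atz('w4',c[i],23.5).round(1))
print('pred',proj('w4',W([-71.5,-20.5,23.5])))
E
```

```text
clock: 7.67
eef_pos: [391.1, 110.3, 145.3]
orientation: [0.0, 0.999, -0.051, 0.0]
contact_force: [-0.1, -0.4, -0.8]
finger_gap: 0.0
grasp_force: 0.0
[548 100  20   9 158] [557.4 104. ] [454.3 -92.5  23.5]
[310 157  17   9 151] [318.1 161. ] [426.2 110.2  23.5]
pred [318.1742467  161.77080012]
```

View pics/c5.png

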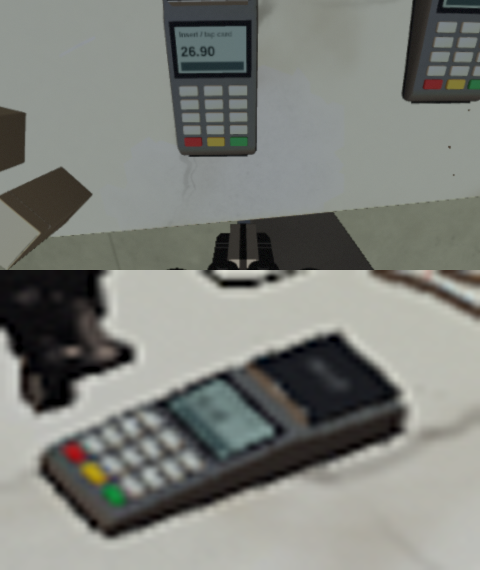

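The flap is flat shut, and green is at full-image (318,161), which gives (426.2,110.2), matching the earlier estimate. Moving over it at TCP z = 60 (tip about 18 mm above the key).

```bash
python3 -m pendant '[10,-1,0,0,0,0, 25,-2,10,0,0,0, 34,-3,25,0,0,0, 34.7,-3.5,45,0,0,0, 34.7,-3.5,60,0,0,0, 34.7,-3.5,72,0,0,0, 34.7,-3.5,80,0,0,0, 34.7,-3.5,84,0,0,0, 34.7,-3.5,85,0,0,0, 34.7,-3.5,85,0,0,0, 34.7,-3.5,85,0,0,0, 34.7,-3.5,85,0,0,0]' 0;  python3 - <<'E'
from h import *
snap('wrist','w5');snap('scene','s5');snap('top','t5')
print(shift([426,110.3,60]))
a=cv2.imread('pics/w5.png')[100:300,200:440]; b=cv2.imread('pics/s5.png')[205:265,290:362]
cv2.imwrite('pics/c6.png',np.hstack([cv2.resize(x,(400,333),interpolation=cv2.INTER_CUBIC) for x in(a,b)]))
E
```

```text
clock: 8.77
eef_pos: [426.0, 110.4, 61.2]
orientation: [-0.0, 0.999, -0.051, 0.001]
contact_force: [0.4, -0.7, -0.1]
finger_gap: 0.1
grasp_force: 0.0
[[0.3, -0.1, 0.9]]
```

View pics/c6.png

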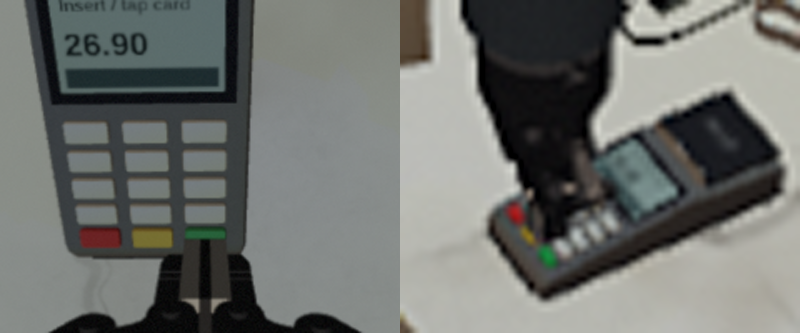

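The left picture shows the closed fingertips (205,250) centred in front of the green key (205,233) as the tilted camera sees it. The right one shows the tips hovering above it and the flap shut. I'll hold for more than two seconds, then hand in.

```bash
python3 -m pendant '[0,0,0,0,0,0, 0,0,0,0,0,0, 0,0,0,0,0,0, 0,0,0,0,0,0, 0,0,0,0,0,0, 0,0,0,0,0,0, 0,0,0,0,0,0, 0,0,0,0,0,0, 0,0,0,0,0,0, 0,0,0,0,0,0, 0,0,0,0,0,0, 0,0,0,0,0,0, 0,0,0,0,0,0, 0,0,0,0,0,0, 0,0,0,0,0,0, 0,0,0,0,0,0]' 0; python3 -m pendant '[0,0,0,0,0,0, 0,0,0,0,0,0, 0,0,0,0,0,0, 0,0,0,0,0,0, 0,0,0,0,0,0, 0,0,0,0,0,0, 0,0,0,0,0,0, 0,0,0,0,0,0, 0,0,0,0,0,0, 0,0,0,0,0,0, 0,0,0,0,0,0, 0,0,0,0,0,0, 0,0,0,0,0,0, 0,0,0,0,0,0, 0,0,0,0,0,0, 0,0,0,0,0,0]' 0; python3 -c "
from bench import manip
print(manip.job_done())"
```

```text
clock: 10.25
eef_pos: [425.5, 110.1, 60.5]
orientation: [-0.0, 0.999, -0.052, 0.0]
contact_force: [-0.6, -0.4, -0.1]
finger_gap: 0.0
grasp_force: 0.0
clock: 11.58
eef_pos: [425.5, 110.1, 60.5]
orientation: [0.0, 0.999, -0.052, -0.0]
contact_force: [0.7, 0.4, 0.2]
finger_gap: -0.0
grasp_force: 0.0
the job is handed in; nothing more can be done
None
```

I pushed the flap shut, and the arm held for over 2.5 s with its fingertips about 18 mm above the green key and is still pointing there; I handed the job in at about 11.6 s, and no verdict was returned.

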